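Hold a sensor head against the clamp fence while it is screwed on

TASK

Lift the loose dust cap off the inlet stub of the aluminium sensor head and set it down upright, open end down as it was, in the round recess of the white cap holder. Then slide the head along the bench, flange first, squarely and centred against the sprung rubber pad of the fence, and press the pad about half-way in (roughly 10 N, never above 20 N) so that a colleague can drive the screws: finish while still holding it there with that steady push, head flat on the bench. Leave the other things on the bench where they are.

Things in the scene. Friction and masses are not known exactly. Their poses are not given: they have to be found in the camera images.
- head_center (a point): Loose aluminium sensor head, 0.3 to 0.55 kg; point at the middle of its body, 17.5 mm above the bench. +x points to its flange, z up. Body 50 mm wide (y), 35 tall, x = -38 to +32 mm, to be gripped across the 50 mm; flange plate 84 wide, 35 tall, x = +32 to +40 mm (front face). Sliding it takes up to 6 N. Brass stub on top at x = y = 0.
- flange_face (a point): Middle of the front face of the head's flange, the face that goes against the pad, 20 mm above the bench; axes as the head's. The head's brass inlet stub (22 mm across) stands 24 mm above its top, to 59 mm above the bench.
- cap_center (a point): Loose dust cap, grey ribbed plastic, 32 mm across, 40 tall, 25 g; point on its axis, half-way up; z up when upright. It stands over the stub, its open rim resting on the head's top (35 mm above the bench); raise it over 24 mm to clear the stub. Gripped about 10 mm above this point, the fingertips stay clear of the head and of the holder.
- holder: Cap holder, fixed white plastic plate 85 x 85 mm, 18 mm tall, with one round recess in the middle, 40 mm across and 6 mm deep, with a dark floor. Origin at the centre of its underside, on the bench, so the recess floor is 12 mm above it; a cap standing in it has its centre 32 mm above the bench.
- fence: Fence fixed to the bench: grey upright plate 130 mm wide (y), 60 tall, front at x = +28 mm; before it a sprung rubber-faced pad 50 mm wide, 5 to 35 mm above the bench, and two captive screws beside it. Origin on the bench below the middle of the pad's rubber face when the pad is out. +x points into the fence, the way to press.
- pad (a joint): How far the pad is pressed in, m: 0 out, 0.018 fully in (hard stop). The pad slides along the fence's +x. Its spring gives about 3 N at 0, 9.3 N at 0.009 and 15.6 N at 0.018 (0.7 N per mm).
- bottle: Bystander, to be left alone: white plastic bottle, 52 mm across, 110 tall. Origin at its underside.
- fitting: Bystander, to be left alone: small brass elbow fitting, about 46 x 24 x 40 mm. Origin at its underside.
- filter: Bystander, to be left alone: white plastic capsule filter, 48 mm across, 62 tall. Origin at its underside.
- driver: Bystander, to be left alone: screwdriver lying on the bench. Origin at its underside.
- dish: Bystander, to be left alone: steel bowl, 80 mm across, 28 tall. Origin at its underside.
- petri: Bystander, to be left alone: clear closed culture dish, 84 mm across, 15 tall. Origin at its underside.

How it is judged:
By the outcome, as a careful person would: the job done as asked, in the order asked, and still so for the second after the job is handed in, while the arm keeps its last pose, push and grip.
It also fails if it takes over 64 s, if anything falls off the work surface, if the arm or the gripper's body presses on something with over 40 N, if the wrist force passes 120 N, or if a joint passes its speed limit or range.

ROBOT

A 6-joint arm with a two-finger parallel gripper is mounted at the origin on the work surface. World frame = base frame: x ahead of the robot, y to its left, z up, the work surface at z = 0. Lengths are in mm, angles in rad, forces in N, time in s.
With the tool pointing down it reaches from about 400 to 825 mm from the base axis. Payload 7 kg.
Tool frame: the origin (TCP) lies at the very end of the fingers, on their centre line; the grasp point (between the pads) lies 19 mm behind it; z points along the fingers, y is the direction in which the jaws open and shut (so a half turn about z gives the same grasp; the last joint's range is limited). The gripper opens to 88 mm and grips with 3 to 60 N. Pads are 19 mm wide; open, the fingers measure 130 mm over their backs; the gripper's body (78 mm by 193 mm) begins 47 mm behind the grasp point.
Start: joints at [1.577, 0.359, 0.012, 0, -1.224, -0.288], TCP at [187.717, 648.35, 226.561] pointing down, gripper open.
Joint ranges: [-3.07, 3.07], [-1.43, 2.12], [-1.02, 1.25], [-3.03, 1.67], [-3.05, -0], [-3.03, 3.03]. Speed limits (rad/s): [2.39, 2.39, 3.01, 3.14, 3.14, 3.14].

INTERFACE

Orientations are given as a unit quaternion [x, y, z, w].
In Python, from plant import bot gives the robot as it stands. Calls block until the motion is done:
- bot.move_ptp(position, orientation): joint-space move of the TCP to a pose.
- bot.line_to(position, velocity=150, ori=None): straight line of the TCP; ori=None keeps the orientation; velocity is the mean speed in mm/s.
- bot.move_joints(angles): joint-space move.
- bot.move_gripper(opening, force=None): finger opening in mm; force is the grip in N (None keeps the last); returns when the fingers have stopped.
- bot.pause(seconds).
- bot.solve_ik(position, orientation): joint angles nearest the present ones, or None.
- bot.read_state(): the state.
- bot.camera(name): name is "side" or "top"; returns the picture (400x640x3 uint8, red, green, blue); there is no depth.
- bot.get_calibration(name): a dict with "fx", "fy", "cx", "cy" (pixels), "view" (4x4, takes a point from world to camera coordinates). Camera axes: x right, y up, looking along -z (the intrinsics and any distortion apply to the point x, -y, -z); pixel columns grow to the right and rows downward; lengths in mm; the calibration is good to about 2 mm. A picture is of the moment at which its call begins. get_calibration takes no time and is no camera call.
A pose or a line that the arm cannot do raises bot.Unreachable and nothing moves.
- bot.close_job(): hands the job in, once; it reports no verdict.
The state is a dict: "t": time; "joint_pos": joint angles; "qvel": joint speeds; "tau": joint torques, N m; "tcp_pos": TCP position; "eef_rot": TCP orientation; "contact_force": force on the tool from outside, world axes, zero at the start; "moment": the same for the moment, N m; "width": finger opening in mm.
Only numpy, scipy, OpenCV 4.12 (cv2) and the standard library are available. Lean on these libraries where they do the work, as an engineer would, in place of code of your own. Each camera call takes 0.05 s, during which the arm holds its last target. There are 200 camera calls.

## Working session

There is one attempt and no reset: what is moved stays moved. The work goes in short steps, each a Python script; the robot and the scene stay as the last script left them, time stands still between calls to the robot, and variables do not carry over. Pictures are saved under pics/ and viewed, about 8 in all and at most 12, crops included, and the job is handed in when it is done.

```bash
mkdir -p pics; ls; python3 - <<'E'
from plant import bot
import cv2,numpy as np
for n in("top","side"):
    cv2.imwrite(f"pics/{n}0.png",cv2.cvtColor(bot.camera(n),cv2.COLOR_RGB2BGR))
    c=bot.get_calibration(n);print(n,{k:np.round(v,3).tolist() if not isinstance(v,str) else v for k,v in c.items()})
s=bot.read_state();print(s)
E
```

```text
pics
top {'fx': 411.419, 'fy': 411.419, 'cx': 321.166, 'cy': 200.546, 'view': [[0.02, -1.0, -0.006, -4.02], [0.987, 0.019, 0.159, -554.677], [-0.159, -0.009, 0.987, -1108.332], [0.0, 0.0, 0.0, 1.0]]}
side {'fx': 439.476, 'fy': 439.476, 'cx': 319.733, 'cy': 198.321, 'view': [[0.84, -0.543, -0.002, -472.866], [0.401, 0.616, 0.678, -275.617], [-0.367, -0.57, 0.735, -1030.633], [0.0, 0.0, 0.0, 1.0]]}
{'t': 0.1, 'joint_pos': array([ 1.57711360e+00,  3.59297149e-01,  1.11456103e-02, -2.83149015e-04,
       -1.22408952e+00, -2.88141961e-01]), 'qvel': array([ 0.0004272 , -0.00101907,  0.00123312,  0.0022474 , -0.00177924,
       -0.00140974]), 'tau': array([-1.48266099e-03, -5.84166527e+01,  2.93747878e+01,  7.01554790e+00,
        1.00657847e-02, -5.52878294e-05]), 'tcp_pos': array([187.60979943, 647.9520996 , 225.73054175]), 'eef_rot': array([ 9.90081235e-01, -1.40494161e-01, -2.57054608e-05,  7.34079667e-04]), 'contact_force': array([-0.36543143, -0.13412625, -0.52774943]), 'moment': array([ 0.02851075, -0.02429635, -0.04610967]), 'width': 87.3872484423122}
```

View pics/top0.png

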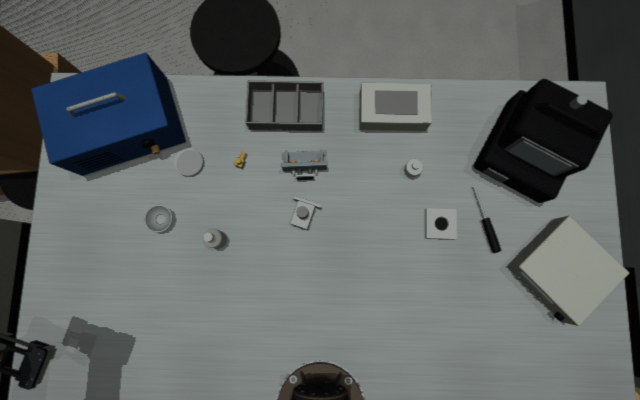

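View pics/side0.png

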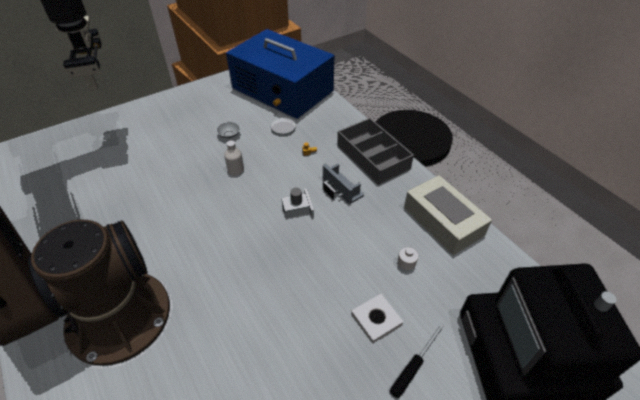

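The top view shows the head at about (303,212) with its flange towards the fence at (305,165), and the holder recess at (441,223). The side view shows the cap at (296,197) and the holder at (377,316). Next I'll zoom in on both.

```bash
cat > h.py <<'E'
from plant import bot
import cv2,numpy as np
from scipy.spatial.transform import Rotation as R
C={n:bot.get_calibration(n) for n in("top","side")}
def ray(n,u,v):
    c=C[n];V=np.array(c["view"]);d=V[:3,:3].T@np.array([(u-c["cx"])/c["fx"],-(v-c["cy"])/c["fy"],-1.])
    return -V[:3,:3].T@V[:3,3],d
def onz(n,u,v,z):
    o,d=ray(n,u,v);return o+d*(z-o[2])/d[2]
def proj(n,p):
    c=C[n];V=np.array(c["view"]);q=V[:3,:3]@np.asarray(p,float)+V[:3,3]
    return np.array([c["cx"]+c["fx"]*q[0]/-q[2],c["cy"]-c["fy"]*q[1]/-q[2]])
def tri(a,b):
    (o,d),(p,e)=ray("top",*a),ray("side",*b)
    s=np.linalg.lstsq(np.c_[d,-e],p-o,rcond=None)[0];x,y=o+s[0]*d,p+s[1]*e
    return (x+y)/2,np.linalg.norm(x-y)
def down(yaw):   # tool down, jaw axis (tool y) along world angle yaw+90deg; tool x along yaw
    x=np.array([np.cos(yaw),np.sin(yaw),0]);z=np.array([0,0,-1.]);return R.from_matrix(np.c_[x,np.cross(z,x),z]).as_quat()
def shot(n,f=None):
    i=cv2.cvtColor(bot.camera(n),cv2.COLOR_RGB2BGR)
    if f:cv2.imwrite(f"pics/{f}.png",i)
    return i
def crop(i,x,y,w,h,s):return cv2.resize(i[y:y+h,x:x+w],None,fx=s,fy=s,interpolation=cv2.INTER_CUBIC)
E
python3 - <<'E'
from h import *
t=cv2.imread("pics/top0.png");s=cv2.imread("pics/side0.png")
cv2.imwrite("pics/c1.png",np.hstack([crop(t,274,142,66,100,6),crop(s,275,155,66,100,6)]))
for n,i,(x,y,w,h) in(("top",t,(415,200,52,48)),("side",s,(345,285,65,65))):
    g=cv2.cvtColor(i,cv2.COLOR_BGR2GRAY)[y:y+h,x:x+w]
    k,l,st,ce=cv2.connectedComponentsWithStats((g<75).astype(np.uint8))
    for j in range(1,k):
        if st[j,4]>30:u=ce[j]+[x,y];print(n,"dark",st[j],u,onz(n,*u,12))
E
```

```text
top dark [ 20  17  13  13 131] [440.97709924 223.22900763] [ 500.8424381  -335.68886066   12.        ]
side dark [ 24  25  16  13 166] [376.71686747 316.01204819] [ 503.53086072 -334.71661294   12.        ]
```

View pics/c1.png

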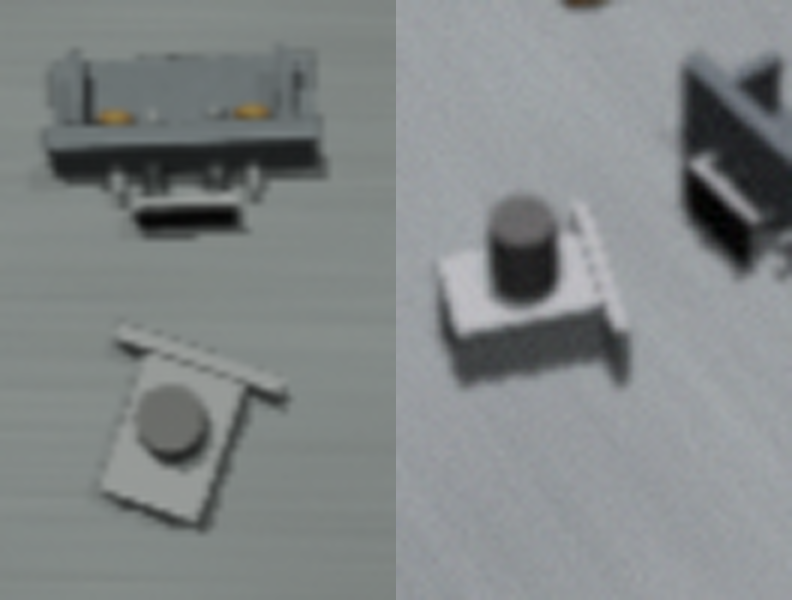

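Crop readings (offset 274,142 at 6x): the cap top is at crop (172,421), the flange front edge runs (122,323)→(290,390), the body rear corners are (100,492) and (205,528), and the fence plate's front top edge is near row 150. Now measuring these with masks.

```bash
python3 - <<'E'
from h import *
t=cv2.imread("pics/top0.png");s=cv2.imread("pics/side0.png")
T=lambda X,Y:(274+(X+.5)/6-.5,142+(Y+.5)/6-.5)
S=lambda X,Y:(275+(X-396+.5)/6-.5,155+(Y+.5)/6-.5)
f=lambda p:np.round(p,1)
P=lambda X,Y,z:f(onz("top",*T(X,Y),z)); Q=lambda X,Y,z:f(onz("side",*S(X,Y),z))
print("cap top",P(172,419,75),Q(523,219,75),tri(T(172,419),S(523,219)))
b=[P(122,323,35),P(290,386,35),P(203,526,35),P(100,490,35)];print("flange front L,R; rear R,L",b)
print("sizes",np.linalg.norm(b[0]-b[1]),np.linalg.norm(b[2]-b[3]))
d=b[0]-b[1];e=b[3]-b[2];print("yaw",np.degrees(np.arctan2(-d[0],d[1])),np.degrees(np.arctan2(-e[0],e[1])))
print("side flange front", Q(577,203,35),Q(628,330,35),"rear",Q(460,334,35),Q(439,260,35))
# cap top blob
h=cv2.cvtColor(t,cv2.COLOR_BGR2HSV);g=cv2.cvtColor(t,cv2.COLOR_BGR2GRAY)
print(g[200:236:2,286:326:2])
m=((g>80)&(g<116)).astype(np.uint8)
# fence: subpixel horizontal edge rows (strongest vertical gradient) along the columns, upsampled
def edge(r0,r1,cols,sgn):
    gy=cv2.Sobel(g,cv2.CV_64F,0,1,ksize=3)*sgn;out=[]
    for c in cols:
        k=gy[r0:r1,c];j=int(k.argmax());a=k[max(j-1,0):j+2].clip(0)
        out.append((c,r0+j+np.dot(a,np.arange(len(a))-min(j,1))/a.sum()))
    return np.array(out)
for nm,r0,r1,cols,sg,z in(("plate front top",163,170,range(284,326),-1,60),("pad rubber top",173,179,range(298,314),-1,35),("pad back top",172,178,range(298,314),1,35)):
    e=edge(r0,r1,cols,sg);w=np.array([onz("top",*q,z) for q in e])
    k=np.polyfit(w[:,1],w[:,0],1);r=w[:,0]-np.polyval(k,w[:,1]);ok=abs(r)<1.5*r.std()+.3
    k=np.polyfit(w[ok,1],w[ok,0],1);print(nm,"yaw",np.degrees(-np.arctan(k[0])),"x mid",w[ok].mean(0),"rms",r[ok].std(),ok.sum(),k)
print("plate ends",P(45,129,60),P(322,121,60),P(48,152,60),P(322,140,60),"pad rubber top ends",P(135,207,35),P(242,204,35))
print("side plate top front", Q(685,62,60),"pad top L/R",Q(692,160,35),Q(755,222,35))
E
```

```text
cap top [518.9  57.3  75. ] [522.4  57.1  75. ] (array([520.24947284,  56.57641696,  76.18030777]), np.float64(3.3229556397579705))
flange front L,R; rear R,L [array([569.4,  84.3,  35. ]), array([540.9,   4.5,  35. ]), array([474.2,  43.7,  35. ]), array([490.1,  92.2,  35. ])]
sizes 84.73659185971547 51.03978840081531
yaw -19.65382405805331 -18.150957198126996
side flange front [567.6  85.8  35. ] [544.8   4.2  35. ] rear [479.1  44.1  35. ] [493.8  89.4  35. ]
[[132 133 132 121  88  52  83 132 148 151 147 131 134 135 135 134 135 135
  135 135]
 [135 135 136 134 127 121 148 150 146 119 133 148 152 149 139 135 134 135
  135 135]
 [136 136 136 136 135 130 152 152 153 152 151 146 121 139 148 151 149 133
  136 136]
 [134 133 133 134 133 133 149 130 120 127 150 153 152 150 121  85 143 136
  134 136]
 [138 138 138 138 127 142 113 107 107 108 118 150 153 151  84 100  60  61
  111 135]
 [137 137 137 137 132 136 108 107 107 108 107 119 153 139  76 131 127 118
  131 134]
 [136 136 136 132 130 127 108 108 108 108 107  85 150 124  86 134 135 135
  135 135]
 [137 137 136 126 151 136 106 109 108
[... 878 characters left out ...]
 131 131
  131 130]]
plate front top yaw 3.4173183839014722 x mid [650.71578674  53.9183845   60.        ] rms 0.33582190693811875 41 [-5.97142822e-02  6.53935484e+02]
pad rubber top yaw 3.1072105990528978 x mid [626.01432241  52.97095166  35.        ] rms 0.27358577077704077 16 [-5.42842828e-02  6.28889813e+02]
pad back top yaw 3.1841651191645397 x mid [634.59861856  52.71822132  35.        ] rms 1.0118073629279984 15 [-5.56314494e-02  6.37531410e+02]
plate ends [656.4 121.2  60. ] [662.7  -8.2  60. ] [645.4 119.4  60. ] [653.5  -8.4  60. ] pad rubber top ends [625.5  79.8  35. ] [627.9  29.   35. ]
side plate top front [650.2 117.8  60. ] pad top L/R [629.6  80.1  35. ] [631.9  29.   35. ]
```

Measurements agree between views and with the given sizes (flange 84.7 vs 84 mm, body 51 vs 50 mm, cap top z 76 vs 75 mm). The two views differ by about 3 mm in x:
- **Cap:** about (520.5, 57)
- **Head yaw:** about -18.7°
- **Fence:** yaw about 3.2°, pad about (628.5, 54.4)
- **Holder:** about (502, -335)

I'll grasp the cap now.

```bash
python3 - <<'E'
from h import *
q=down(np.radians(-18.7))
for p in([520.5,57,150],[502,-335,150],[590,53,10]):print(bot.solve_ik(p,q))
bot.move_ptp([520.5,57,150],q)
bot.move_gripper(60)
bot.line_to([520.5,57,46],120)
bot.move_gripper(20,10)
s=bot.read_state();print(s["t"],s["tcp_pos"],s["width"],s["contact_force"])
bot.line_to([520.5,57,120],120)
t=shot("top","t1");sd=shot("side","s1")
s=bot.read_state();print(s["t"],s["tcp_pos"],s["width"])
for n in C:print(n,proj(n,s["tcp_pos"]))
cv2.imwrite("pics/c2.png",np.hstack([crop(t,264,142,80,110,5),crop(sd,265,130,80,110,5)]))
E
```

```text
[ 0.48410706  0.17622249 -0.42711028  0.         -0.96746356  0.76031269]
[-0.26504812  0.30170916 -0.25556093  0.         -1.01352624  1.50946788]
[ 4.19313073e-01  4.47218192e-01 -4.18946671e-01  4.44089210e-16
 -7.04631464e-01  8.25106683e-01]
4.825 [520.85414368  57.25934314  46.21746594] 31.42159195752138 [0.40650774 1.3832073  1.5098958 ]
5.6917 [519.77857183  56.67566381 118.94221237] 31.39400216861709
top [301.61128647 208.83549113]
side [294.27821162 180.13982005]
```

View pics/c2.png

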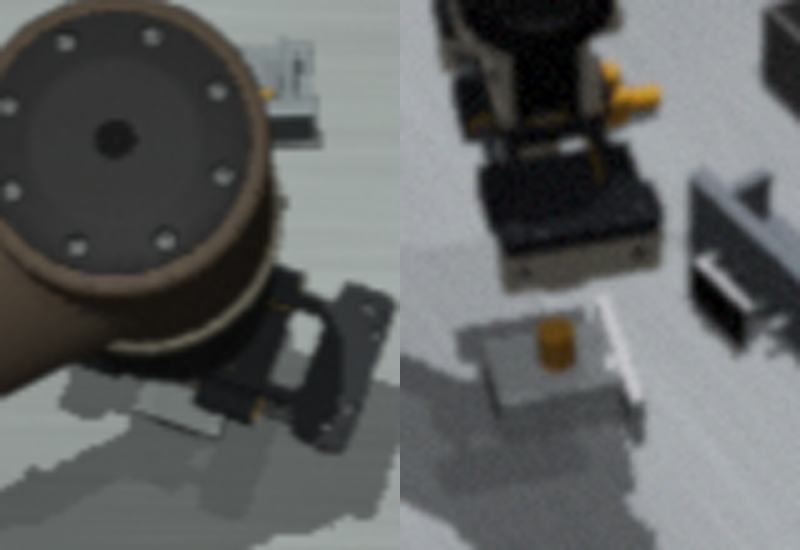

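The side crop shows the brass stub bare at crop (556,340) and the head undisturbed. The grip width of 31.4 mm means the cap is held. I'll carry it over the holder, turned so the side camera can see the cap between the fingers.

```bash
python3 - <<'E'
from h import *
q=down(np.radians(57))
print(bot.solve_ik([502.2,-335.2,120],q))
bot.move_ptp([502.2,-335.2,120],q)
bot.line_to([502.2,-335.2,70],100)
bot.pause(.3)
sd=shot("side","s2")
s=bot.read_state();p=s["tcp_pos"];print(s["t"],p,s["width"])
im=crop(sd,335,255,90,90,6)
for d in([0,0,0],[0,0,-11]):
    u=(proj("side",p+d)-[335,255]+.5)*6-.5;print(u);cv2.drawMarker(im,tuple(int(a) for a in u),(0,0,255),0,14)
cv2.imwrite("pics/c3.png",im)
E
```

```text
[-0.26529376  0.33090092 -0.29003844  0.         -0.94985697  2.83092776]
8.4917 [ 502.39342368 -335.28181689   70.46847624] 31.449027923074524
[266.02853525 294.9791565 ]
[263.17190934 309.82496562]
```

View pics/c3.png

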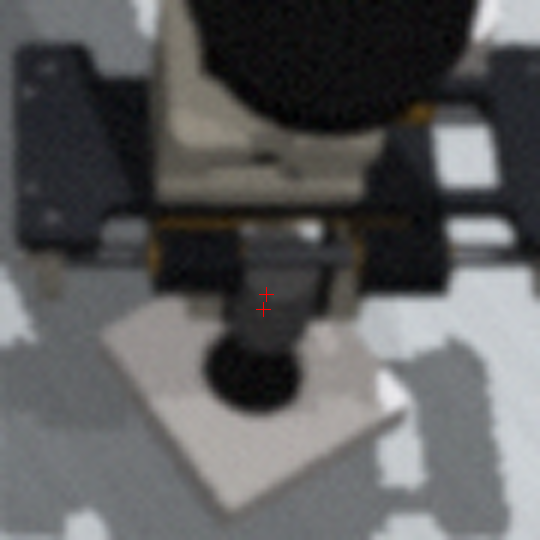

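The cap is held and hovers above the recess. It appears about 5 crop px (2 mm) to the right of the arm's prediction, so the side calibration is slightly biased. I'll lower it to just above the plate and compare the rim with the recess directly.

```bash
python3 - <<'E'
from h import *
bot.line_to([502.0,-334.5,32],100)
bot.pause(.3)
sd=shot("side","s3")
s=bot.read_state();p=s["tcp_pos"];print(s["t"],p,s["width"],s["contact_force"])
im=crop(sd,345,285,65,60,12)
u=lambda q:tuple(int(a) for a in (proj("side",q)-[345,285]+.5)*12-.5)
cv2.drawMarker(im,u(p+[0,0,-11]),(0,0,255),0,14)
print([u(np.array([p[0]+r*np.cos(a),p[1]+r*np.sin(a),18])) for r in(20,) for a in(0.98,0.98+np.pi,-.59,-.59+np.pi)])
cv2.imwrite("pics/c4.png",im)
E
```

```text
9.375 [ 502.24713877 -334.56984865   32.47698094] 31.485973503442892 [-0.01895767 -0.05049647  0.17852199]
[(375, 271), (390, 462), (487, 366), (278, 363)]
```

View pics/c4.png

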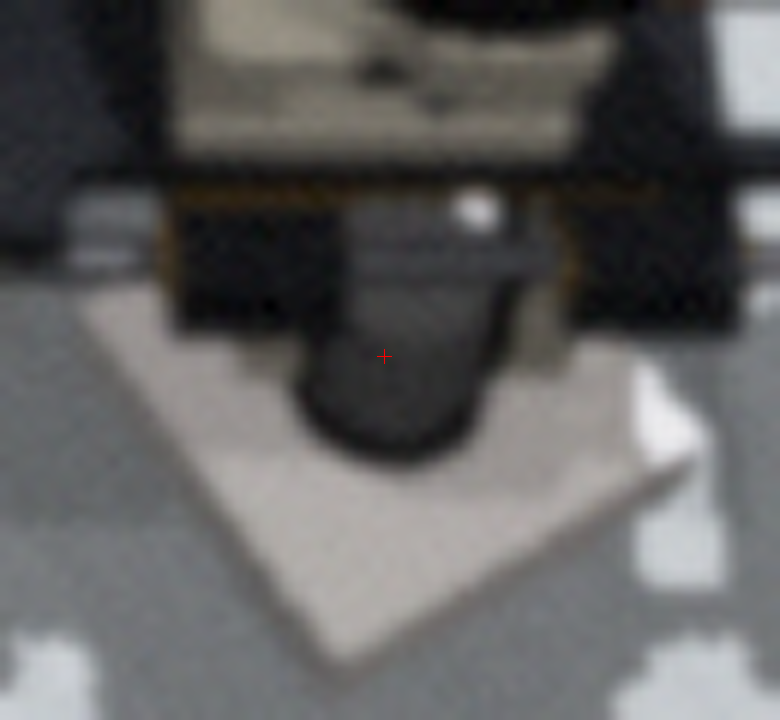

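```bash
python3 - <<'E'
from h import *
g3=cv2.cvtColor(cv2.imread("pics/s3.png"),cv2.COLOR_BGR2GRAY);g2=cv2.cvtColor(cv2.imread("pics/s2.png"),cv2.COLOR_BGR2GRAY);g0=cv2.cvtColor(cv2.imread("pics/side0.png"),cv2.COLOR_BGR2GRAY)
print("rows 302..327, cols 374..381 hover32");print(np.c_[range(308,328),g3[308:328,367:389]])
print("s0");print(np.c_[range(306,328),g0[306:328,366:389]])
print("s2 (70)");print(np.c_[range(300,328),g2[300:328,368:390]])
E
```

```text
rows 302..327, cols 374..381 hover32
[[308  19  25  22  18  19  23  31  46  52  53  55  54  52  53  53  55  52
   53  51  41  31  37]
 [309  18  19  18  19  20  16  30  47  63  63  65  64  60  61  68  63  62
   59  53  30  27  47]
 [310   0  16  18  16  12  14  30  51  64  68  67  67  69  64  65  68  67
   60  47  23  29  62]
 [311  17  12  18  16  16  17  30  49  62  65  65  66  66  69  64  63  63
   54  44  22  38  71]
 [312  26  28  32  20  19  18  27  39  52  60  61  64  62  61  64  59  57
   49  37  19  41  71]
 [313  59  62  55  35  20  30  39  41  47  49  54  54  59  56  55  52  45
   43  28  22  45  75]
 [314  81  80  72  45  30  37  43  45  40  44  49  51  52  51  46  48  44
   42  28  33  55  78]
 [315  95  91  72  45  33  40  43  47  46  49  43  48  49  47  47  45  44
   37  33  50  79  94]
 [316 108  94  64  38  30  37  42  46  45  49  46  49  50  44  48  44  43
   41  55  87 115 116]
 [317 133 110  62  28  36  38  43  45  44  46  43  45  50  45  48  45  43
   45  81 121 138 143]
 [318 145 127  85  36  31  40  40  45  45  47  48  48  46  45  45  43  36
   46  93 130 145 1
[... 5128 characters left out ...]
118 139 143 151 153]
 [321 166 158 131  89  54  30  15  10  13  12  11  15  13  22  27  55  95
  132 143 150 158 161]
 [322 169 169 161 139 107  70  47  31  23  25  26  24  30  44  67  96 125
  141 147 147 161 166]
 [323 171 168 168 163 152 122 102  79  66  61  58  60  79  98 121 135 144
  150 152 152 163 166]
 [324 169 172 168 166 166 162 154 135 126 117 118 120 133 149 153 159 160
  166 164 163 164 168]
 [325 171 166 169 168 167 166 167 166 158 160 158 157 161 163 168 169 163
  168 167 164 169 169]
 [326 171 168 167 170 170 167 168 169 169 168 167 168 171 170 167 169 170
  172 166 168 166 167]
 [327 171 170 169 169 169 169 170 166 166 170 170 169 167 171 173 167 169
  170 168 167 169 168]]
```

```bash
python3 - <<'E'
from h import *
for p,ob in(([502.39,-335.28,70.47],313.0),([502.25,-334.57,32.48],320.9)):
    a=np.linspace(0,2*np.pi,361);r=np.array([proj("side",[p[0]+16*np.cos(t),p[1]+16*np.sin(t),p[2]-11.2]) for t in a])
    print("cap rim predicted: left,right,bottom",r[:,0].min(),r[:,0].max(),r[:,1].max(),"obs bottom",ob)
def edges(n,f,x,y,w,h,th):
    i=cv2.cvtColor(cv2.imread(f),cv2.COLOR_BGR2GRAY)[y:y+h,x:x+w]
    c=max(cv2.findContours((cv2.resize(i,None,fx=8,fy=8,interpolation=cv2.INTER_CUBIC)>th).astype(np.uint8),0,1)[0],key=cv2.contourArea)
    hull=cv2.convexHull(c);q=cv2.approxPolyDP(hull,20,True)[:,0]
    q=(q+.5)/8-.5+[x,y];w=np.array([onz(n,*k,18) for k in q]);print(n,len(q),np.round(q,1).tolist());print(np.round(w,1).tolist(),"centre",w.mean(0),"sides",np.linalg.norm(w-np.roll(w,1,0),axis=1))
    print("proj of centre18",proj(n,w.mean(0)))
edges("top","pics/top0.png",415,200,52,48,165)
edges("side","pics/side0.png",340,285,75,65,172)
E
```

```text
cap rim predicted: left,right,bottom 371.23697979921906 385.648114054664 312.80615821499833 obs bottom 313.0
cap rim predicted: left,right,bottom 369.615787101252 383.6190904756214 320.73865142294335 obs bottom 320.9Traceback (most recent call last):
  File "<stdin>", line 11, in <module>
  File "<stdin>", line 7, in edges
ValueError: max() iterable argument is empty
```

The cap's rows match the prediction to 0.2 px and the depth is centred on the recess's near rim. Sideways, the cap sits about 0.7 px (1.5 mm) right of the recess centre. I'll correct that, lower it and release.

```bash
python3 - <<'E'
from h import *
x,y=500.7,-333.8
bot.line_to([x,y,32],60)
bot.line_to([x,y,24],40)
bot.pause(.2)
s=bot.read_state();print(s["t"],s["tcp_pos"],s["width"],s["contact_force"])
bot.line_to([x,y,22.6],30)
s=bot.read_state();print(s["t"],s["tcp_pos"],s["width"],s["contact_force"])
bot.move_gripper(50)
bot.line_to([x,y,130],150)
q=down(np.radians(-18.7))
bot.move_ptp([420,-60,180],q)
t=shot("top","t4");sd=shot("side","s4");print(bot.read_state()["t"])
cv2.imwrite("pics/c5.png",np.hstack([crop(t,410,190,66,66,6),crop(sd,345,270,66,66,6)]))
E
```

```text
10.175 [ 500.61907477 -333.78435266   23.91400956] 31.134873578060226 [ 0.77088998  1.35460108 -0.23211148]
10.425 [ 500.88551728 -333.8864938    22.93842776] 31.236805070009193 [-1.02052526  0.19863378  3.54071404]
13.65
```

View pics/c5.png

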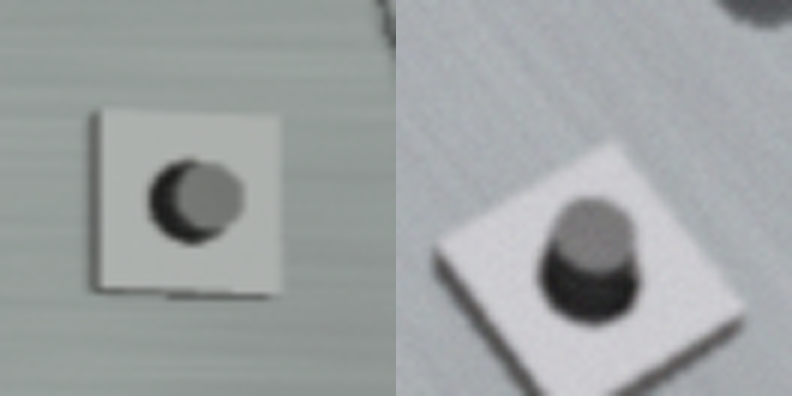

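The cap stands in the recess in both views: dark floor shows only on the parallax side, and a 3.5 N touch was felt at the expected height. Next I'll grip the head and slide it to just short of the pad.

```bash
python3 - <<'E'
from h import *
T=lambda X,Y:(410+(X+.5)/6-.5,190+(Y+.5)/6-.5)
S=lambda X,Y:(345+(X-396+.5)/6-.5,270+(Y+.5)/6-.5)
print("cap top expect z 52",tri(T(208,197),S(595,235)))
q=down(np.radians(-18.7))
bot.move_gripper(84)
bot.move_ptp([519.5,57,130],q)
bot.line_to([519.5,57,40],120)
bot.line_to([519.5,57,5],60)
s=bot.read_state();print(s["t"],s["tcp_pos"],s["width"],s["contact_force"])
bot.move_gripper(40,40)
s=bot.read_state();print(s["t"],s["tcp_pos"],s["width"],s["contact_force"])
a=np.radians(3.2);F=np.array([628.5,54.5]);n=np.array([np.cos(a),np.sin(a)])
g=F-60*n
bot.line_to([*g,5],60,down(a))
bot.pause(.2)
t=shot("top","t5");sd=shot("side","s5")
s=bot.read_state();print(s["t"],s["tcp_pos"],s["eef_rot"],s["width"],s["contact_force"],s["moment"])
cv2.imwrite("pics/c6.png",np.hstack([crop(t,264,142,66,90,6),crop(sd,275,140,66,90,6)]))
E
```

```text
cap top expect z 52 (array([ 500.38958222, -334.9247246 ,   48.85756126]), np.float64(2.587882304756449))
16.75 [519.56965842  56.9967531    4.87413871] 84.31189445178066 [0.92174054 0.00495176 0.60973226]
17.4 [519.74244818  57.14697831   5.16864351] 50.09104429402896 [0.23393851 0.68258077 1.31135961]
18.675 [568.31733493  50.70538981   5.15570594] [ 9.99605038e-01  2.81001574e-02 -2.72254879e-04  2.74558800e-04] 49.65786504006785 [-1.59792583 -2.06323348  4.83536755] [-0.74620442  0.51640905  0.07726313]
```

View pics/c6.png

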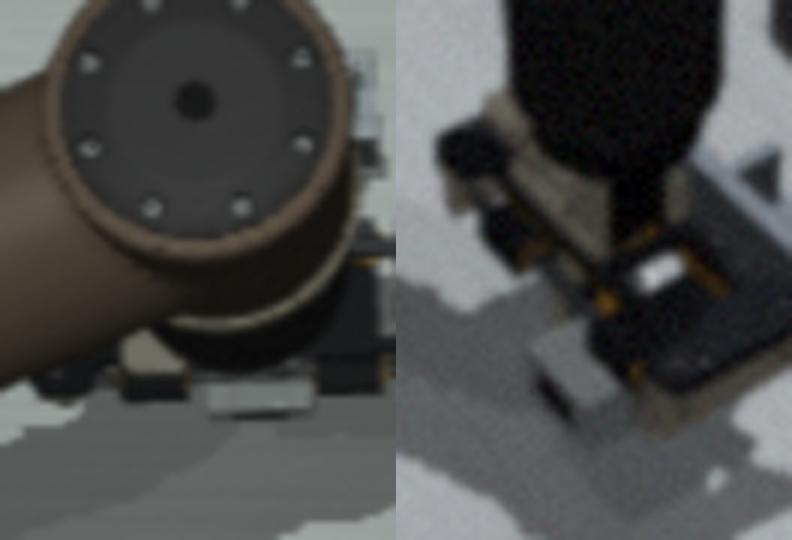

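The head is gripped (49.7 mm) and square to the jaws, but the gripper hides the gap to the pad. There is plenty of time left, so I'll let go, back off and measure the head against the pad in the same clear pictures.

```bash
python3 - <<'E'
from h import *
s=bot.read_state();p=s["tcp_pos"]
a=np.radians(3.2)
bot.move_gripper(80);bot.line_to([*p[:2],120],150)
bot.move_ptp([430,-120,200],down(a))
t=shot("top","t6");sd=shot("side","s6");print(bot.read_state()["t"],p)
cv2.imwrite("pics/c7.png",np.hstack([crop(t,277,145,56,74,7),crop(sd,290,150,58,74,7)]))
E
```

```text
21.3583 [568.31733493  50.70538981   5.15570594]
```

View pics/c7.png

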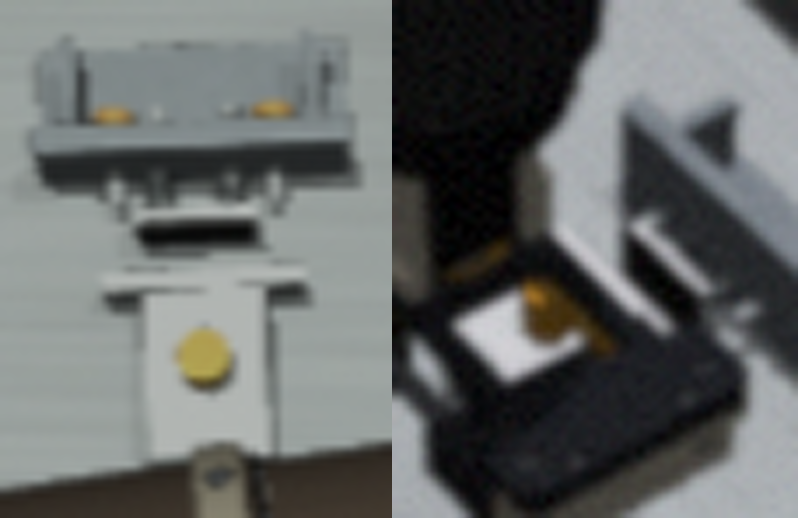

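The top view is now clear. The flange runs from crop (103,285) to (308,282), the stub is at (204,356), and the pad's top strip spans (135–260, 213). Next, the relative pose to sub-pixel accuracy.

```bash
python3 - <<'E'
from h import *
im=cv2.imread("pics/t6.png");g=cv2.cvtColor(im,cv2.COLOR_BGR2GRAY).astype(float)
def xing(v,lev,rise):  # sub-pixel level crossings
    o=[]
    for i in range(len(v)-1):
        a,b=v[i]-lev,v[i+1]-lev
        if (a<0<=b if rise else a>=0>b):o.append(i+a/(a-b))
    return o
def hline(name,r0,r1,c0,c1,lev,rise,z):
    w=[]
    for c in range(c0,c1):
        k=xing(g[r0:r1,c],lev,rise)
        if k:w.append(onz("top",c,r0+k[0],z))
    w=np.array(w);k=np.polyfit(w[:,1],w[:,0],1);r=w[:,0]-np.polyval(k,w[:,1]);ok=abs(r)<2*r.std()+.1
    k=np.polyfit(w[ok,1],w[ok,0],1);print(name,"yaw %.2f"%np.degrees(-np.arctan(k[0])),"rms %.2f n %d"%(r[ok].std(),ok.sum()),"x@54 %.1f"%np.polyval(k,54))
def ends(name,row,c0,c1,lev,z,rise=True):
    v=g[row,c0:c1];L=xing(v,lev,rise);Rr=xing(v,lev,not rise)
    if L and Rr:
        A=onz("top",c0+L[0],row,z);B=onz("top",c0+Rr[-1],row,z);m=(A+B)/2;print(name,row,"mid",np.round(m,1),"width %.1f"%np.linalg.norm(A-B))
np.set_printoptions(linewidth=200)
print(g[172:192,[288,293,298,300,303,306,309,312,316,319]].astype(int))
hline("pad black top edge",174,179,298,313,80,False,35)
hline("plate front top",161,170,284,326,80,False,60)
hline("flange front(bright)",181,187,294,319,140,True,35)
hline("flange rear L/R shadow",184,190,293,319,142,False,35)
for r in(176,177,178):ends("pad black",r,290,322,85,25,False)
for r in(174,175):ends("pad strip",r,292,320,145,35)
for r in(183,184,185):ends("flange",r,285,328,142,35)
wl=[];wr=[]
for r in range(189,208):
    k=xing(g[r,294:306],143,True);j=xing(g[r,306:320],120,False)
    if k:wl.append(onz("top",294+k[0],r,35))
    if j:wr.append(onz("top",306+j[-1],r,35))
for w in(wl,wr):
    w=np.array(w);k=np.polyfit(w[:,0],w[:,1],1);r=w[:,1]-np.polyval(k,w[:,0]);ok=abs(r)<2*r.std()+.1;k=np.polyfit(w[ok,0],w[ok,1],1);print("body side yaw %.2f y@568 %.1f"%(np.degrees(np.arctan(k[0])),np.polyval(k,568)),ok.sum())
h=cv2.cvtColor(im,cv2.COLOR_BGR2HSV);m=cv2.inRange(h,(15,90,60),(35,255,255));m[:185]=0;m[:,:296]=0;m[:,318:]=0;m[208:]=0
M=cv2.moments(m,True);print("stub",M["m00"],onz("top",M["m10"]/M["m00"],M["m01"]/M["m00"],59))
E
```

```text
[[ 94 149  64  66 102 101  71  87 145 149]
 [151 147  80  90 150 149 102 116 126 156]
 [158 125 100 120 162 171 150 171 109 157]
 [158 129 163 165 169 170 167 170 112 156]
 [161 137 106 107  86  80  75  79 153 157]
 [161 158  44  45  32  26  23  27 160 159]
 [160 156  13  14  10   9  10  20 161 161]
 [160 155  23  23  28  31  36  44 159 159]
 [160 154  68  70  80  83  92  95 155 158]
 [158 154  98  95  96 114 150 150 155 157]
 [158 158 149 148 152 156 161 162 140 149]
 [160 160 143 137 162 172 173 177 173 175]
 [160 176 174 174 177 179 179 175 174 171]
 [159 175 173 173 175 177 179 147 118  95]
 [157 136 118 127 145 165 179 174  52  51]
 [155  64 166 172 173 177 179 179  63  72]
 [156  66 174 179 179 179 179 179  92 102]
 [156  97 175 179 179 179 179 179 146 151]
 [156 148 175 179 179 178 180 179 149 156]
 [153 154 176 180 179 160 179 180 128 158]]
pad black top edge yaw 3.30 rms 0.23 n 15 x@54 625.8
plate front top yaw 3.61 rms 0.31 n 42 x@54 650.4
flange front(bright) yaw 6.54 rms 1.15 n 12 x@54 610.0
flange rear L/R shadow yaw 3.98 rms 0.38 n 13 x@54 599.5
pad black 176 mid [628.5  46.9  25. ] width 25.7
pad black 177 mid [625.4  55.3  25. ] width 48.9
pad black 178 mid [622.5  55.6  25. ] width 50.5
pad strip 174 mid [632.   54.4  35. ] width 51.9
pad strip 175 mid [629.1  54.9  35. ] width 52.7
flange 183 mid [605.4  74.9  35. ] width 3.6
flange 185 mid [600.7  19.2  35. ] width 20.1
body side yaw -1.73 y@568 76.2 6
body side yaw 0.69 y@568 25.4 9
stub 43.0 [565.08875759  49.33123636  59.        ]
```

```bash
python3 - <<'E'
from h import *
im=cv2.imread("pics/t6.png");g=cv2.cvtColor(im,cv2.COLOR_BGR2GRAY).astype(float)
np.set_printoptions(linewidth=220)
print(np.c_[range(180,190),g[180:190,288:326]].astype(int));print(np.c_[range(190,210,2),g[190:210:2,294:320]].astype(int))
def fit(w,i,j,nm,sg):
    w=np.array(w);ok=np.ones(len(w),bool)
    for _ in range(3):
        k=np.polyfit(w[ok,i],w[ok,j],1);r=w[:,j]-np.polyval(k,w[:,i]);ok=abs(r)<2*r[ok].std()+.05
    print(nm,"yaw %.2f rms %.2f n %d"%(sg*np.degrees(np.arctan(k[0])),r[ok].std(),ok.sum()),"mid",w[ok].mean(0).round(1));return k
def cr(v,lev):
    for i in range(len(v)-1):
        if (v[i]-lev)*(v[i+1]-lev)<=0 and v[i]!=v[i+1]:return i+(lev-v[i])/(v[i+1]-v[i])
f=[(c,cr(g[181:186,c],167)) for c in range(294,320)];fit([onz("top",c,181+k,35) for c,k in f if k is not None],1,0,"flange front",-1)
f=[(c,cr(g[184:188,c],110)) for c in [*range(293,297),*range(317,321)]];fit([onz("top",c,184+k,35) for c,k in f if k is not None],1,0,"flange rear edge",-1)
l=[(r,cr(g[r,294:301],167)) for r in range(190,208)];L=fit([onz("top",294+k,r,35) for r,k in l if k is not None],0,1,"body L",1)
l=[(r,cr(g[r,319:308:-1],140)) for r in range(190,208)]
l=[(r,cr(g[r,311:318],130)) for r in range(190,208)];Q=fit([onz("top",311+k,r,35) for r,k in l if k is not None],0,1,"body R",1)
print("body mid y@568",np.polyval(L,568),np.polyval(Q,568))
E
```

```text
[[180 160 159 159 158 158 154 148 146 133  99  68  64  70  80  79  80  80  81  83  90  92  92  92  93  95 102 111 133 155 159 158 158 159 158 158 158 158 159]
 [181 158 158 157 157 157 154 148 147 144 128  98  94  95  96  96  96  96  98 114 141 149 150 149 150 150 150 151 153 155 155 156 157 157 158 158 158 158 157]
 [182 158 157 158 157 158 158 156 154 154 152 149 148 148 151 151 152 152 153 156 159 160 161 161 162 162 162 160 152 140 144 147 149 154 159 159 159 158 158]
 [183 160 159 159 160 161 160 151 135 137 142 143 139 137 155 159 162 165 168 172 172 172 173 174 176 177 177 177 175 173 174 174 175 169 160 158 158 157 158]
 [184 160 160 162 169 176 176 175 172 173 174 174 174 174 176 176 177 177 178 179 179 179 179 177 176 175 175 175 175 174 173 172 171 167 159 157 157 158 159]
 [185 159 159 159 165 174 175 173 173 173 173 173 173 173 175 175 175 175 175 177 179 179 179 172 155 147 145 140 130 118 110  96  95 119 153 159 159 160 159]
 [186 157 157 155 147 139 136 122 117 112 110 118 125 127 137 146 145 146 151 165 178 179 179 178 176 174 172 145  74  52  48  47  51  83 129 157 
[... 1184 characters left out ...]
79 179 179 179 179 179 179 177 176 178 179 179 179 180 178 166 135 128 155 159 158]
 [204 159 156 149 155 169 178 179 179 179 179 179 179 179 180 180 179 179 179 180 179 176 156 132 157 160 160]
 [206 157 153 146 149 162 177 179 179 179 179 179 179 179 179 180 179 179 180 179 179 177 155 128 155 159 159]
 [208 161 157 150 150 160 177 179 180 179 177 165 148 140 121 106 110 118 147 172 176 177 155 127 155 159 158]]
flange front yaw 4.74 rms 0.85 n 26 mid [605.8  49.6  35. ]
flange rear edge yaw 4.32 rms 0.17 n 7 mid [598.2  54.9  35. ]
body L yaw 3.28 rms 0.75 n 18 mid [560.8  73.3  35. ]
body R yaw 6.81 rms 0.63 n 16 mid [563.5  24.6  35. ]
body mid y@568 73.74096267836481 25.175350512648507
```

Relative to the pad in the same picture:
- The head sits about 1.3 mm too far to -y. The top camera reads y about 1.2 mm below the arm.
- The fence yaw averages 3.4°.

I'll regrip, correct, approach in small steps and watch for the pad's 3 N preload step.

```bash
python3 - <<'E'
from h import *
q0=down(np.radians(3.22));p0=np.array([568.3,50.7])
bot.move_ptp([*p0,120],q0);bot.line_to([*p0,40],120);bot.line_to([*p0,5],60)
bot.move_gripper(40,60)
s=bot.read_state();print(s["t"],s["tcp_pos"],s["width"],s["contact_force"])
a=np.radians(3.4);n=np.array([np.cos(a),np.sin(a)]);l=np.array([-n[1],n[0]]);F=np.array([628.3,56.0])
bot.line_to([*(F-60*n),5],20,down(a));bot.line_to([*(F-48*n),5],40)
log=[]
for d in np.arange(-47,-31,1.):
    bot.line_to([*(F+d*n),5],15)
    s=bot.read_state();f=s["contact_force"];p=s["tcp_pos"]
    r=(d,(p[:2]-F)@n,(p[:2]-F)@l,p[2],f[:2]@n,f[:2]@l,f[2],s["moment"][2],s["t"]);log.append(r);print(np.round(r,2))
    if -r[4]>9 :break
E
```

```text
24.4417 [568.39440747  50.72907482   5.18660108] 49.925187142115135 [-1.44832509 -0.60026161  2.36079469]
[-4.700e+01 -4.807e+01  3.000e-02  5.160e+00 -6.720e+00 -8.000e-02
  8.800e+00  4.000e-02  2.539e+01]
[-4.600e+01 -4.727e+01 -4.000e-02  5.180e+00 -5.900e+00 -4.000e-01
  8.520e+00  6.000e-02  2.564e+01]
[-4.500e+01 -4.625e+01 -8.000e-02  5.150e+00 -5.580e+00  4.400e-01
  9.720e+00 -2.000e-02  2.589e+01]
[-4.400e+01 -4.521e+01 -1.100e-01  5.180e+00 -7.000e+00 -8.900e-01
  8.310e+00 -2.000e-02  2.614e+01]
[-4.300e+01 -4.420e+01 -1.100e-01  5.160e+00 -7.070e+00 -5.500e-01
  7.840e+00  4.000e-02  2.639e+01]
[-4.200e+01 -4.397e+01 -1.500e-01  5.170e+00 -9.660e+00  1.450e+00
  1.211e+01  2.000e-02  2.664e+01]
```

```bash
python3 - <<'E'
from h import *
a=np.radians(3.4);n=np.array([np.cos(a),np.sin(a)]);l=np.array([-n[1],n[0]]);F=np.array([628.3,56.0])
for d in np.arange(-41.5,-37,.5):
    bot.line_to([*(F+d*n),5.05],10);bot.pause(.1)
    s=bot.read_state();f=s["contact_force"];p=s["tcp_pos"]
    r=(d,(p[:2]-F)@n,(p[:2]-F)@l,p[2],f[:2]@n,f[:2]@l,f[2],s["moment"][2],s["width"],s["t"]);print(np.array2string(np.array(r),precision=2,suppress_small=True))
    if -r[4]>13:break
E
```

```text
[-41.5  -43.96  -0.16   5.18 -10.17   2.46  12.07   0.09  49.74  26.99]
[-41.   -43.95  -0.15   5.2  -12.54   3.06  14.11   0.07  49.51  27.34]
[-40.5  -43.46  -0.17   5.21 -12.59   2.1   15.22  -0.04  49.78  27.69]
[-40.   -43.11  -0.21   5.18 -14.16   3.14  14.8    0.03  49.66  28.04]
```

The pad makes contact at a TCP travel of about -43.95 mm: the arm stalled there while the force rose, then moved. The 15 N of downforce adds friction, so I'll ease z while pressing to about 9 mm past contact.

```bash
python3 - <<'E'
from h import *
a=np.radians(3.4);n=np.array([np.cos(a),np.sin(a)]);l=np.array([-n[1],n[0]]);F=np.array([628.3,56.0])
z=5.05;d=-40.
for k in range(14):
    s=bot.read_state();fz=s["contact_force"][2]
    z+=np.clip((fz-5)*.05,-.3,.3)
    if k>2:d+=.7
    bot.line_to([*(F+d*n),z],10);bot.pause(.1)
    s=bot.read_state();f=s["contact_force"];p=s["tcp_pos"]
    r=(d,z,(p[:2]-F)@n,(p[:2]-F)@l,p[2],f[:2]@n,f[:2]@l,f[2],s["moment"][2],s["t"]);print(np.array2string(np.array(r),precision=2,suppress_small=True,max_line_width=150))
    if -r[5]>17 or r[2]>-35 or z>7:break
E
```

```text
[-40.     5.35 -42.96  -0.2    5.23 -11.28   2.08  12.12  -0.02  28.39]
[-40.     5.65 -42.84  -0.19   5.26  -9.68   1.89   8.31   0.    28.74]
[-40.     5.82 -42.83  -0.2    5.25 -10.03   2.72   6.62   0.02  29.09]
[-39.3    5.9  -42.19  -0.22   5.26  -9.25   1.91   7.61   0.02  29.44]
[-38.6    6.03 -41.62  -0.21   5.3   -9.46   0.8    6.56  -0.02  29.79]
[-37.9    6.1  -41.16  -0.22   5.28  -9.4    3.43   5.79   0.01  30.14]
[-37.2    6.14 -40.63  -0.24   5.3   -9.96   2.47   6.6   -0.06  30.49]
[-36.5    6.22 -40.07  -0.25   5.31 -10.38   2.55   6.59   0.01  30.84]
[-35.8    6.3  -39.54  -0.25   5.3  -10.62   2.02   5.78   0.08  31.19]
[-35.1    6.34 -39.03  -0.25   5.33 -11.57   2.12   6.31   0.01  31.54]
[-34.4    6.41 -38.51  -0.3    5.35 -12.85   3.22   7.28  -0.04  31.89]
[-33.7    6.52 -37.97  -0.3    5.35 -12.1    3.23   6.98  -0.02  32.24]
[-33.     6.62 -37.43  -0.31   5.36 -12.17   2.28   6.01  -0.02  32.59]
[-32.3    6.67 -36.95  -0.31   5.38 -13.05   3.56   5.91   0.01  32.94]
```

The slope is 0.72 N/mm, matching the pad spring, and the moment about z is near 0, so contact is square. Two more millimetres to go.

```bash
python3 - <<'E'
from h import *
a=np.radians(3.4);n=np.array([np.cos(a),np.sin(a)]);l=np.array([-n[1],n[0]]);F=np.array([628.3,56.0])
z=6.67;d=-32.3
def rep():
    s=bot.read_state();f=s["contact_force"];p=s["tcp_pos"]
    r=(d,z,(p[:2]-F)@n,(p[:2]-F)@l,p[2],f[:2]@n,f[:2]@l,f[2],s["moment"][2],2*np.degrees(np.arctan2(s["eef_rot"][1],s["eef_rot"][0])),s["width"],s["t"]);print(np.array2string(np.array(r),precision=2,suppress_small=True,max_line_width=150));return r
for k in range(6):
    d+=.65;z+=.06
    bot.line_to([*(F+d*n),z],10);bot.pause(.1);r=rep()
    if r[2]>-35.1:break
bot.pause(1.5);rep()
t=shot("top","t8");sd=shot("side","s8")
cv2.imwrite("pics/c8.png",np.hstack([crop(t,264,142,66,90,6),crop(sd,285,130,66,90,6)]))
E
```

```text
[-31.65   6.73 -36.44  -0.3    5.39 -13.14   3.75   6.72   0.03   3.32  49.45  33.29]
[-31.     6.79 -35.98  -0.31   5.4  -13.59   2.82   6.53   0.06   3.32  49.67  33.64]
[-30.35   6.85 -35.44  -0.29   5.42 -13.42   3.64   6.78   0.     3.32  50.11  33.99]
[-29.7    6.91 -34.96  -0.32   5.42 -14.96   3.98   6.56   0.03   3.32  49.71  34.34]
[-29.7    6.91 -35.    -0.34   5.4  -14.68   4.28   7.46  -0.02   3.31  49.76  35.84]
```

View pics/c8.png

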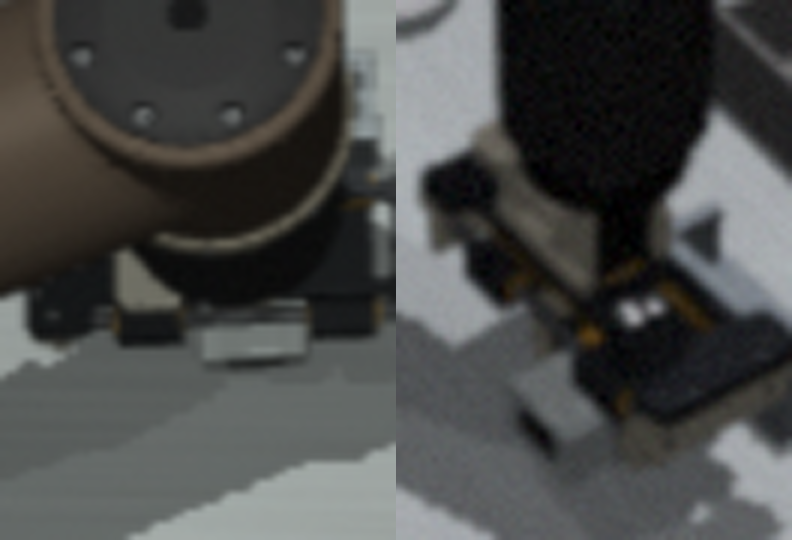

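The picture shows the head still held, rear edge level at crop (205–308, 345), with the arm still. I'm handing in.

```bash
python3 - <<'E'
from h import *
s=bot.read_state();print(s["t"],s["contact_force"],s["eef_rot"]);bot.close_job()
E
```

```text
35.9417 [-14.90818813   3.64225118   7.40830838] [ 9.99571471e-01  2.89262692e-02 -4.45366137e-03  5.57206801e-04]
the job is handed in; nothing more can be done
```

The dust cap is standing in the holder recess. The head is held flange-first against the pad, pressed in about 9 mm of its 18 mm. I handed the job in at 35.9 s.

**Last checks**
- **Cap:** both views show it in the recess, and I felt a 3.5 N touch at the expected height. Triangulation put its top at 49 mm where 52 mm was expected, with the two views missing each other by 2.6 mm. I put that down to calibration error.
- **Push:** I took pad contact as the point where the arm stalled. From there the force rose 0.72 N per mm, which matches the pad spring. The wrist read about 14.9 N at the end. I estimate about 5.5 N of that is bench friction, leaving roughly 9.4 N on the pad. The position held steady over 1.5 s.
- **Squareness:** the moment about z was near 0 and the tool yaw was 3.3°, against about 3.4° measured for the fence. A camera estimate of the head's own yaw before the last grip was noisy (about 3.3° to 6.8°), so I relied on the grip.
- **Centring:** the tool ended about 0.3 mm off the planned line, with a sideways force of about 4 N. The line itself comes from the top camera and is probably good to about 1 mm.
- **Flatness:** about 7 N of downward force was keeping the head on the bench. The tool had tilted by about 0.5° at the end and its tip had risen 0.2 mm during the press. I did not check head tilt separately.

The contact line itself was hidden by the gripper in both final views, so the seating rests on force and position rather than on sight. I did not re-measure the bystanders; the arm's path did not come near them.

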